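# Roll down a page on the floating book cradle

### The arm

A 6-joint arm with a two-finger parallel gripper is mounted at the origin on the work surface. World frame = base frame: x ahead of the robot, y to its left, z up, the work surface at z = 0. Lengths are in m, angles in rad, forces in N, time in s.
With the tool pointing down it reaches from about 0.25 to 0.775 m from the base axis. Payload 4 kg.
Tool frame: the origin (TCP) lies midway between the tips of the shut fingers; the grasp point (between the pads) lies 19 mm behind it (grip_point_offset is the distance from the TCP to the grasp point, in m); z points along the fingers, y is the line along which they close (so a half turn about z gives the same grasp; the last joint's range is limited). The gripper opens to 94 mm and grips with 3 to 60 N. Pads are 16 mm wide; open, the fingers measure 119 mm over their backs; the gripper's body (75 mm by 177 mm) begins 78 mm behind the grasp point.
Start: joints at [1.013, 0.087, 1.371, -0, 1.684, -0.103], TCP at [0.242, 0.494, 0.206] pointing down, gripper open.
Joint ranges: [-3.1, 3.1], [-0.76, 2.03], [0.27, 2.55], [-1.08, 4.22], [0.17, 2.65], [-2.57, 2.57]. Speed limits (rad/s): [2.79, 2.79, 3.14, 3.14, 3.14, 3.14].

### API

Orientations are given as [roll, pitch, yaw] about the fixed x, y, z axes, in that order (R = Rz(yaw) Ry(pitch) Rx(roll)).
In Python, from bench import * gives the robot as it stands.
- The arm moves only by the tool carry_out, never from a script. Its argument "commands" is a list of rows, each a list of 6 numbers: the shift along the tool's x, y, z in m, then the turn, a rotation vector about the tool's x, y, z in rad. In form: [[tx, ty, tz, rx, ry, rz], ...]. A call has exactly 5 rows; each row is the pose to reach, as a shift and turn from the pose commanded when the call began, along the tool's axes at that moment; what a row does not reach only later rows make up. A row lasts 1/10 s, in which the tool goes at most 50 mm and 8.59 degrees, less where a joint would pass 70% of its speed; a pose out of reach is approached as far as the arm can. A call with a gripper value outside its range is refused whole. "jaw" is the opening, from 0 (shut) to 1 (fully open), set as the call begins (left out, the last holds). The fingers move at their own pace and stop on an object; the grip force is fixed at half the most. Time passes only in rows, so rows that repeat a pose let the fingers close, or fill a call up. It gives the time, the measured TCP pose, the force, the opening and the grip force at its end, in the units of the state.
- get_obs(): the state, without advancing time (a new reading comes with each control period).
- snapshot(name): name is "scene" or "top" or "wrist"; returns a dict with "img" (420x560x3 uint8, red, green, blue), "range_z" (420x560 float32, m along the optical axis (not along the pixel's ray), 0 where there is no reading), "fx", "fy", "cx", "cy" (pixels), "distortion" ([k1, k2, p1, p2, k3] as OpenCV has them; the pictures are not rectified), "R" (3x3) and "t" (3): a world point X has camera coordinates R X + t. Camera axes: x right, y down, z forward; pixel columns grow to the right and rows downward; lengths in m; the calibration is good to about 2 mm. A picture is of the moment at which its call begins.
- close_job(): hands the job in; it is judged then, once.
The state is a dict: "time": time; "joint_positions": joint angles; "qvel": joint speeds; "joint_torque": joint torques, N m; "tool_pos": TCP position; "ee_rot": TCP orientation; "wrist_force": force on the tool from outside, world axes, zero at the start; "wrist_torque": the same for the moment, N m; "width": finger opening in m; "finger_force": force on a finger pad.
Only numpy, scipy, OpenCV 4.12 (cv2) and the standard library are available. Lean on these libraries where they do the work, as an engineer would, in place of code of your own. Each camera call takes 0.05 s, during which the arm holds its last target. There are 200 camera calls.

### The job

Take the hand roller from its rest and roll down the right-hand page of the open book on the floating cradle for the camera: set it down beside the gutter, let the cradle calm down, then roll straight out over the swell to the fore-edge in one slow pass (some 20 mm a second), always pressing with about 6 newtons (3 to 9), never lifting off, touching the facing page or letting the cradle lurch or run into its end stops. Finish still holding the roller on the page with that pressure about 25 mm in from the fore-edge, the cradle at rest; leave everything else alone.

Things in the scene. Friction and masses are not known exactly. Their poses are not given: they have to be found in the camera images.
- brayer: hand roller (brayer), 0.32 kg, 122 mm tall: dark wooden handle over a steel yoke and fork with a black rubber roller. Hangs upright by its yoke in the wooden rest, lifts straight out. Origin: lowest point of the roller, at its middle; z up the handle, x along the axle, so it rolls along its y. Yoke: plate 80 (x) x 60 (y) mm, 50 to 60 mm above the origin, its top a shoulder for the fingertips
- handle (a point): middle of the brayer's handle, 91 mm above the brayer's origin; axes as the brayer's. Handle 46 (x) x 26 (y) x 62 mm, from 60 to 122 mm above the origin; grip it across the 26 mm (along y)
- roller_axle (a point): middle of the roller's axle, 22 mm above the brayer's origin; axes as the brayer's. Roller radius 22 mm, 64 mm wide, turns freely, so it hardly drags the page
- rest: wooden rest that the brayer hangs in, fixed: two rails 110 mm long (x), 20 mm wide, 60 mm tall with 8 mm stubs at their ends, 52 mm apart, on a 130 x 120 mm foot. Origin under its centre; the hanging roller's axle lies along its x, the roller's underside 10 mm above the bench
- cradle: floating book cradle: fixed grey base 260 x 440 mm on the bench; carriage on guide rods; on it two sprung plates, each with one half of an open blue book 234 mm tall, 340 mm wide open. Origin under its centre; x along the gutter, away from the reader; y to the reader's left, along which the carriage slides. Unpressed plates stand 132 mm above the bench, 174 mm out either side of the gutter
- right_page: right-hand half of the book, towards -y. Origin on the gutter at mid-height, on its plate's top; moves with it; axes as the cradle's. With s = distance from the gutter along -y in mm, the paper stands above the origin by 28 + 0.275 s up to s = 47, then 44.4 - 0.0055 (s - 72)^2 over the crest up to s = 97, then 40.9 - 0.275 (s - 97) to the fore-edge (s = 170)
- fore_edge (a point): middle of the fore-edge of the right-hand page, top of the paper: 170 mm from the gutter, 21 mm above the origin of right_page; moves with the page
- left_page: left-hand half of the book, the facing page: mirror image of right_page towards +y; origin on the gutter on its own plate; not to be touched
- carriage (a joint): sideways position of carriage, plates and book, m, 0 = centred, positive along the cradle's y (reader's left); stops at -0.085 and 0.085. Centring springs 40 N/m in all, damping 4 N s/m, moving mass about 6 kg (differs), so it swings with a period near 2.4 s and dies away slowly. Pressing pushes it by force x slope of the page: towards -y before the crest, +y after it
- plate_right (a joint): how far the plate under the right-hand page is pressed down, m, 0 = unpressed, positive down, bottoms at 0.055. Spring 200 N/m: 6 N press it down 30 mm; damping 5 N s/m; plate and half book 1.8 kg, already carried by the spring
- atlas: closed grey book lying on the bench, 160 x 120 x 32 mm, bystander; origin under its centre
- pencil_pot: dark steel pencil pot, 72 mm wide and 100 mm tall, bystander; origin under its centre
- bookend: dark steel L-shaped bookend, 120 x 120 x 130 mm, bystander; origin under the centre of its foot
Things that resemble listed ones, but are neither listed nor needed, are in the scene too. Leave any purple look-alike of the brayer alone.

How it is judged:
On the way, in this order (a step that is already met when the one before it is completed fails the run):
1. the roller is set down beside the gutter of the right-hand page with 3 to 9 N and the cradle comes to a calm (y of roller_axle in the frame of right_page between -0.052 and -0.022 m and x of roller_axle in the frame of right_page between -0.09 and 0.09 m and contact force between brayer and right_page between 3 and 9 N and velocity of joint carriage between -0.05 and 0.05 m/s), for 0.4 s.
2. it rolls slowly over the crest of the swell (36 mm in at least 1 s) with 3 to 9 N (y of roller_axle in the frame of right_page between -0.09 and -0.054 m and x of roller_axle in the frame of right_page between -0.09 and 0.09 m and contact force between brayer and right_page between 3 and 9 N), for 1 s.
3. it holds the page down near the fore-edge with 3 to 9 N, the cradle at rest (y of roller_axle in the frame of right_page between -0.16 and -0.13 m and x of roller_axle in the frame of right_page between -0.09 and 0.09 m and contact force between brayer and right_page between 3 and 9 N and velocity of joint carriage between -0.03 and 0.03 m/s and velocity of joint plate_right between -0.03 and 0.03 m/s and contact force between the fingers and brayer above 2 N and angle between brayer's own z axis and vertical below 0.3 rad), for 1.5 s.
At the end, for the whole second after the job is handed in: The held roller presses on the right-hand page with 3 to 9 N, its axle 130 to 160 mm from the gutter and within 90 mm of the page's mid-height, the brayer within 0.3 rad of upright and in the fingers, carriage and plate slower than 30 mm/s (all of step 3); the arm keeps its last pose, push and grip.
It fails at once if the roller loses the page on the way across (under 1.5 N, or lifted off) (y of roller_axle in the frame of right_page between -0.128 and -0.058 m and x of roller_axle in the frame of right_page between -0.12 and 0.12 m and z of roller_axle in the frame of right_page below 0.078 m and contact force between brayer and right_page below 1.5 N).
It fails at once if the page is pressed with more than 12 N (contact force between brayer and right_page above 12 N).
It fails at once if the facing page is touched, or fingers or arm press on the book (contact force between any of brayer, the fingers, the arm and left_page above 0.5 N or contact force between any of the fingers, the arm and right_page above 0.5 N).
It fails at once if the cradle lurches (over 0.15 m/s) or runs to an end stop (velocity of joint carriage above 0.15 m/s or velocity of joint carriage below -0.15 m/s or value of joint carriage above 0.08 m or value of joint carriage below -0.08 m).
It fails at once if a bystander is moved (distance of any of atlas, pencil_pot, bookend from where it was at the start of the episode above 0.03 m).
It also fails if it takes over 64 s, if anything falls off the work surface, if the arm or the gripper's body presses on something with over 40 N, if the wrist force passes 120 N, or if a joint passes its speed limit or range.

## Working session

There is one attempt and no reset: what is moved stays moved. The work goes in short steps, Python scripts to look and compute and a tool call to move; the robot and the scene stay as the last step left them, time stands still between calls to the robot, and variables do not carry over. Pictures are saved under pics/ and viewed, at most 10 in all, crops included, and the job is handed in when it is done.

Besides the shell and the picture viewer there is one more tool, called as name(argument=value, ...), one argument or row to a line, values as JSON. carry_out: Moves the arm, as the interface text tells. Its arguments: {"type":"object","properties":{"commands":{"type":"array","items":{"type":"array","items":{"type":"number"}}},"jaw":{"type":"number"}},"required":["commands"]}

```bash
ls; mkdir -p pics; python3 - <<'E'
from bench import *
import cv2,numpy as np
o=get_obs(); print(o)
for n in("scene","top"):
    s=snapshot(n); np.savez(n+'0.npz',**{k:np.array(v) for k,v in s.items()})
    cv2.imwrite(f'pics/{n}0.png',s['img'][:,:,::-1]); print(n,s['fx'],s['cx'],s['distortion'],s['R'],s['t'])
E
```

```text
pics
{'time': 0.0, 'joint_positions': array([ 1.01293631e+00,  8.79374400e-02,  1.37224776e+00, -3.01022057e-05,
        1.68359350e+00, -1.03099932e-01]), 'qvel': array([-5.53134173e-04,  2.21518064e-03,  1.50045913e-03,  4.35682942e-04,
        4.61006220e-04,  8.85181577e-05]), 'joint_torque': array([ 1.28239490e-04, -3.40174592e+01, -3.02433372e+01,  7.17142364e-02,
        3.29215906e-02, -1.77108714e-04]), 'tool_pos': array([0.24130659, 0.49362574, 0.20431707]), 'ee_rot': array([-3.13941513e+00, -1.95223302e-04,  2.68682900e+00]), 'wrist_force': array([-0.37914567, -0.54363411, -0.95809121]), 'wrist_torque': array([ 0.02618945,  0.0447691 , -0.02689223]), 'finger_force': 0.0, 'width': 0.09407770290255471}
scene 430.28180123806897 278.13834441825935 [-0.04253652  0.          0.          0.          0.        ] [[ 0.07088376  0.99748174 -0.00238072]
 [ 0.81369784 -0.05920374 -0.57826528]
 [-0.57695001  0.03905243 -0.81584533]] [-0.02797927 -0.41113433  1.68641814]
top 382.06777630248814 278.7648691952578 [0.02835159 0.         0.         0.         0.        ] [[-1.19328330e-01 -9.92854505e-01 -8.26093933e-04]
 [-9.69840796e-01  1.16740405e-01 -2.13963802e-01]
 [ 2.12531363e-01 -2.47307636e-02 -9.76841240e-01]] [0.05204818 0.59011589 1.35067236]
```

View pics/scene0.png

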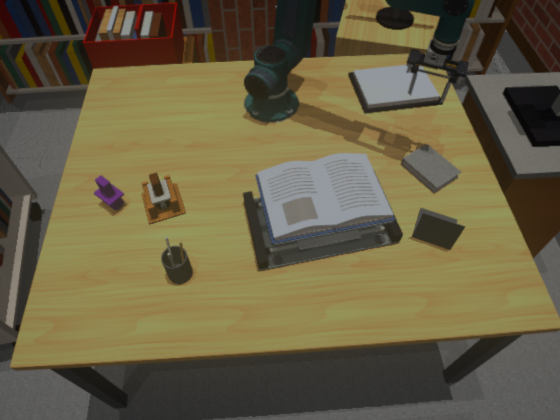

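View pics/top0.png

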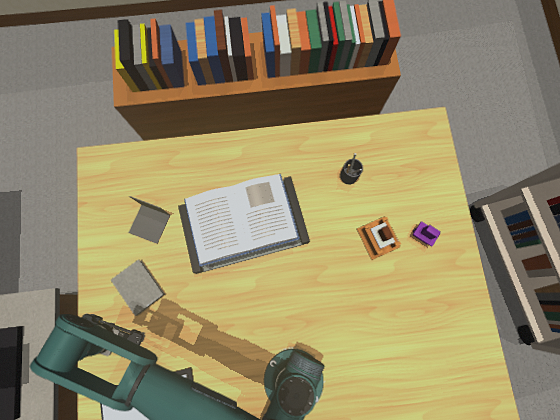

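Scene view: book cradle at about (325,205), rest with brayer at (160,195), purple decoy at (110,192). Top view: book at (245,222), rest at (378,238). I'll zoom in to find the reader's side and yaw.

```bash
cat > h.py <<'E'
import numpy as np,cv2
def load(n): return dict(np.load(n+'.npz'))
def cloud(s):
    K=np.array([[s['fx'],0,s['cx']],[0,s['fy'],s['cy']],[0,0,1]],float)
    v,u=np.mgrid[:420,:560]
    p=cv2.undistortPoints(np.stack([u,v],-1).reshape(-1,1,2).astype(float),K,s['distortion']).reshape(420,560,2)
    z=s['range_z'][...,None]
    c=np.concatenate([p*z,z],-1)
    w=(c-s['t'])@s['R']; w[s['range_z']==0]=np.nan
    return w
E
python3 - <<'E'
from h import *
t=load('top0');s=load('scene0')
a=cv2.resize(t['img'][165:280,170:320],None,fx=5,fy=5,interpolation=cv2.INTER_CUBIC)
cv2.imwrite('pics/z1.png',a[:,:,::-1])
b=cv2.resize(t['img'][205:270,345:450],None,fx=5,fy=5,interpolation=cv2.INTER_CUBIC)
c=cv2.resize(s['img'][165:225,85:190],None,fx=5,fy=5,interpolation=cv2.INTER_CUBIC)
cv2.imwrite('pics/z2.png',np.vstack([b,c])[:590,:,::-1])
for n,d,pts in(('top',t,[(245,222),(188,193),(278,176),(303,238),(195,268),(240,180),(252,265),(378,238),(350,170)]),('scene',s,[(157,180),(160,195),(325,205),(177,262)])):
    w=cloud(d)
    for u,v in pts: print(n,u,v,w[v,u].round(3))
E
```

```text
top 245 222 [0.548 0.102 0.166]
top 188 193 [0.722 0.323 0.002]
top 278 176 [ 0.7   -0.029  0.156]
top 303 238 [ 0.486 -0.096  0.052]
top 195 268 [0.423 0.305 0.059]
top 240 180 [0.75  0.116 0.004]
top 252 265 [0.414 0.104 0.004]
top 378 238 [ 0.451 -0.364  0.069]
top 350 170 [ 0.729 -0.313  0.035]
scene 157 180 [ 0.469 -0.372  0.131]
scene 160 195 [ 0.479 -0.375  0.07 ]
scene 325 205 [0.621 0.115 0.164]
scene 177 262 [ 0.687 -0.321  0.01 ]
```

View pics/z1.png

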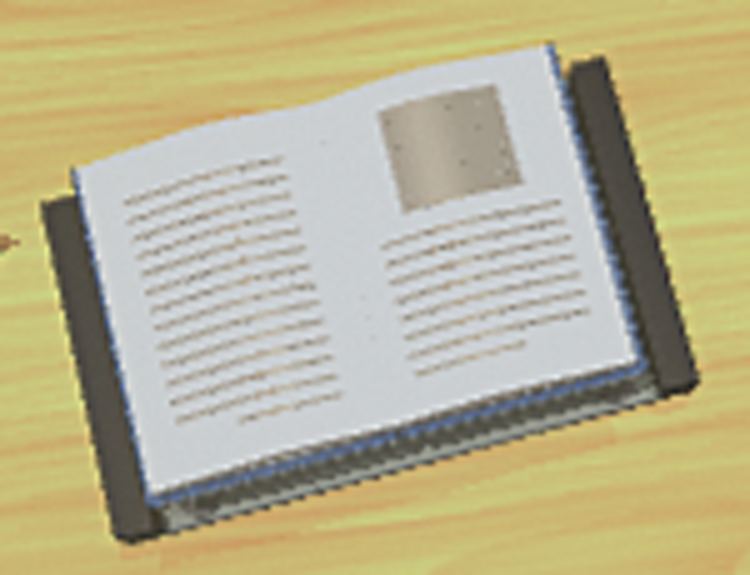

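View pics/z2.png

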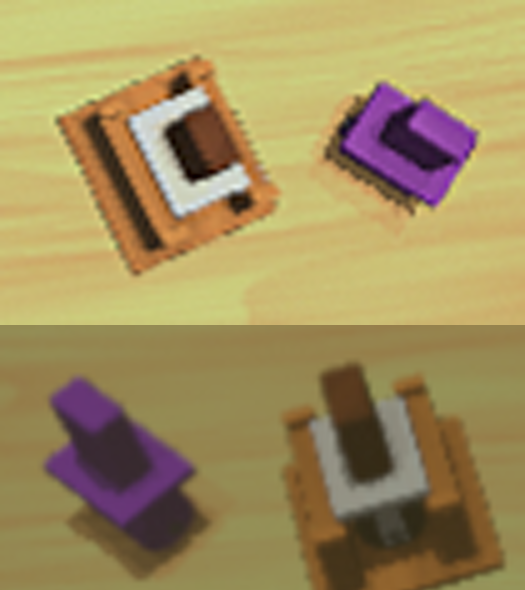

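Text ends short and left-aligned at the bottom of the page on the image's right (z1 about (470,345)), and the picture is at its top. So the reader sits on the robot's side and the right-hand page is towards world -y. The brayer hangs at top (378,238), with the purple decoy beside it. Now the poses.

```bash
python3 - <<'E'
from h import *
from scipy.optimize import least_squares
def rect(P,l): 
    r=cv2.minAreaRect((P*1000).astype(np.float32)); b=cv2.boxPoints(r); e=b[1]-b[0]; f=b[2]-b[1]
    L=e if np.hypot(*e)>np.hypot(*f) else f
    print(l,len(P),'c',np.round(r[0],1),'size',np.round(r[1],1),'long-axis yaw',round(float(np.degrees(np.arctan2(L[1],L[0])))%180,1))
def page(s): 
    s=abs(s);return np.where(s<47,28+.275*s,np.where(s<97,44.4-.0055*(s-72)**2,40.9-.275*(s-97)))
allP=[]
for n in('top0','scene0'):
    d=load(n);w=cloud(d).reshape(-1,3);im=cv2.cvtColor(d['img'],cv2.COLOR_RGB2HSV).reshape(-1,3)
    near=(abs(w[:,0]-.47)<.1)&(abs(w[:,1]+.37)<.075)
    for l,h in(('yoke',(.062,.078)),('handle',(.122,.142))):
        m=near&(w[:,2]>h[0])&(w[:,2]<h[1])
        if l=='yoke': m&=im[:,1]<70
        if m.sum()>4: rect(w[m,:2],n+l); print('  z',np.median(w[m,2]).round(4),w[m].mean(0).round(4))
    m=(abs(w[:,0]-.57)<.2)&(abs(w[:,1]-.11)<.23)&(w[:,2]>.142)&(w[:,2]<.19)
    rect(w[m,:2],n+'book'); allP.append(w[m]*1000)
    m=(abs(w[:,0]-.45)<.12)&(abs(w[:,1]+.36)<.09)&(w[:,2]>.05)&(w[:,2]<.08)&(im[:,1]>=90)
    rect(w[m,:2],n+'rails')
for P in allP+[np.vstack(allP)]:
    def f(q):
        c,s=np.cos(q[2]),np.sin(q[2]); y=-(P[:,0]-q[0])*s+(P[:,1]-q[1])*c
        return page(y)+132+q[3]-P[:,2]
    # x centre fixed by rect later
    x0=P[:,0].mean()
    r=least_squares(lambda q:f([x0,q[0],q[1],q[2]]),[P[:,1].mean(),.2,0],loss='soft_l1')
    print('gutter at x',x0.round(1),'y',r.x[0].round(2),'yaw',np.degrees(r.x[1]).round(2),'dz',r.x[2].round(2),'rms',np.median(abs(r.fun)).round(2))
    q=[x0,*r.x];c,s=np.cos(q[2]),np.sin(q[2]);xx=(P[:,0]-x0)*c+(P[:,1]-q[1])*s;yy=-(P[:,0]-x0)*s+(P[:,1]-q[1])*c
    print(' extents',np.percentile(xx,[.5,99.5]),np.percentile(yy,[.5,99.5]))
E
```

```text
top0yoke 212 c [ 460.5 -380.5] size [79.8 62.1] long-axis yaw 16.9
  z 0.0709 [ 0.457  -0.3749  0.0706]
top0handle 110 c [ 460.6 -381. ] size [46.1 28. ] long-axis yaw 18.8
  z 0.1314 [ 0.4607 -0.3802  0.1314]
top0book 6718 c [568.2 117.2] size [239.7 350. ] long-axis yaw 98.2
top0rails 308 c [ 461.3 -381.3] size [110.2  96.8] long-axis yaw 16.7
scene0yoke 273 c [ 461.4 -382.1] size [81.  59.3] long-axis yaw 15.8
  z 0.0697 [ 0.4697 -0.379   0.0698]
scene0handle 115 c [ 461.5 -382.2] size [45.9 25.6] long-axis yaw 16.4
  z 0.1313 [ 0.4638 -0.3813  0.1307]
scene0book 8201 c [569.3 117.6] size [244.4 339.6] long-axis yaw 98.7
scene0rails 355 c [ 460.8 -382.6] size [116.3  93. ] long-axis yaw 16.8
gutter at x 564.9 y 117.62 yaw 8.54 dz 0.77 rms 1.74
 extents [-113.09030427  119.84882605] [-168.15456574  168.41268775]
gutter at x 583.0 y 119.8 yaw 8.46 dz 0.07 rms 1.38
 extents [-131.54511415  103.1512439 ] [-168.10159197  166.62175956]
gutter at x 574.8 y 118.87 yaw 8.48 dz 0.36 rms 1.55
 extents [-123.14155216  111.16470195] [-168.1839785   167.34487256]
```

```bash
cat > plan.py <<'E'
import numpy as np
def rows(P,Q,n=5):
    "P,Q=(x,y,z,yaw) commanded; n rows straight"
    x=np.array([np.cos(P[3]),np.sin(P[3])]);y=np.array([np.sin(P[3]),-np.cos(P[3])])
    d=np.array(Q,float)-P
    t=np.array([d[:2]@x,d[:2]@y,-d[2],0,0,-d[3]])
    return [[round(float(v),4)+0. for v in t*min(1,(i+1)/n)] for i in range(5)]
def legs(P,Q,k):
    P,Q=np.array(P,float),np.array(Q,float)
    for i in range(k): print(rows(P+(Q-P)*i/k,P+(Q-P)*(i+1)/k))
E
python3 - <<'E'
from plan import *
A=(.461,-.3815,.25,.293)
legs((.242,.494,.206,2.687),A,4)
print('down');legs(A,(.461,-.3815,.0745,.293),1)
E
```

```text
[[-0.0291, -0.0345, -0.0022, 0.0, 0.0, 0.1197], [-0.0581, -0.069, -0.0044, 0.0, 0.0, 0.2394], [-0.0872, -0.1036, -0.0066, 0.0, 0.0, 0.3591], [-0.1162, -0.1381, -0.0088, 0.0, 0.0, 0.4788], [-0.1453, -0.1726, -0.011, 0.0, 0.0, 0.5985]]
[[-0.0435, -0.0121, -0.0022, 0.0, 0.0, 0.1197], [-0.0869, -0.0243, -0.0044, 0.0, 0.0, 0.2394], [-0.1304, -0.0364, -0.0066, 0.0, 0.0, 0.3591], [-0.1738, -0.0486, -0.0088, 0.0, 0.0, 0.4788], [-0.2173, -0.0607, -0.011, 0.0, 0.0, 0.5985]]
[[-0.0427, 0.0144, -0.0022, 0.0, 0.0, 0.1197], [-0.0855, 0.0289, -0.0044, 0.0, 0.0, 0.2394], [-0.1282, 0.0433, -0.0066, 0.0, 0.0, 0.3591], [-0.171, 0.0578, -0.0088, 0.0, 0.0, 0.4788], [-0.2137, 0.0722, -0.011, 0.0, 0.0, 0.5985]]
[[-0.0272, 0.036, -0.0022, 0.0, 0.0, 0.1197], [-0.0544, 0.072, -0.0044, 0.0, 0.0, 0.2394], [-0.0815, 0.1081, -0.0066, 0.0, 0.0, 0.3591], [-0.1087, 0.1441, -0.0088, 0.0, 0.0, 0.4788], [-0.1359, 0.1801, -0.011, 0.0, 0.0, 0.5985]]
down
[[0.0, 0.0, 0.0351, 0.0, 0.0, 0.0], [0.0, 0.0, 0.0702, 0.0, 0.0, 0.0], [0.0, 0.0, 0.1053, 0.0, 0.0, 0.0], [0.0, 0.0, 0.1404, 0.0, 0.0, 0.0], [0.0, 0.0, 0.1755, 0.0, 0.0, 0.0]]
```

carry_out(
  commands=[
    [-0.0291, -0.0345, -0.0022, 0, 0, 0.12],
    [-0.0581, -0.069, -0.0044, 0, 0, 0.24],
    [-0.0872, -0.1036, -0.0066, 0, 0, 0.36],
    [-0.1162, -0.1381, -0.0088, 0, 0, 0.48],
    [-0.1453, -0.1726, -0.011, 0, 0, 0.5985],
  ],
  jaw=0.6,
)

```text
time: 0.6
tool_pos: [0.2961, 0.2734, 0.216]
ee_rot: [-3.141, 0.0, 2.084]
wrist_force: [1.7, -0.6, 0.3]
width: 0.0585
finger_force: 0.0
```

carry_out(
  commands=[
    [-0.0435, -0.0121, -0.0022, 0, 0, 0.12],
    [-0.0869, -0.0243, -0.0044, 0, 0, 0.24],
    [-0.1304, -0.0364, -0.0066, 0, 0, 0.36],
    [-0.1738, -0.0486, -0.0088, 0, 0, 0.48],
    [-0.2173, -0.0607, -0.011, 0, 0, 0.5985],
  ],
)

```text
time: 1.1
tool_pos: [0.3508, 0.0546, 0.2273]
ee_rot: [3.141, -0.0, 1.485]
wrist_force: [1.8, 0.4, 0.9]
width: 0.0567
finger_force: 0.0
```

carry_out(
  commands=[
    [-0.0427, 0.0144, -0.0022, 0, 0, 0.12],
    [-0.0855, 0.0289, -0.0044, 0, 0, 0.24],
    [-0.1282, 0.0433, -0.0066, 0, 0, 0.36],
    [-0.171, 0.0578, -0.0088, 0, 0, 0.48],
    [-0.2137, 0.0722, -0.011, 0, 0, 0.5985],
  ],
)

```text
time: 1.6
tool_pos: [0.4055, -0.1644, 0.2381]
ee_rot: [-3.141, -0.0, 0.886]
wrist_force: [1.1, 0.2, 0.5]
width: 0.0564
finger_force: 0.0
```

carry_out(
  commands=[
    [-0.0272, 0.036, -0.0022, 0, 0, 0.12],
    [-0.0544, 0.072, -0.0044, 0, 0, 0.24],
    [-0.0815, 0.1081, -0.0066, 0, 0, 0.36],
    [-0.1087, 0.1441, -0.0088, 0, 0, 0.48],
    [-0.1359, 0.1801, -0.011, 0, 0, 0.5985],
  ],
)

```text
time: 2.1
tool_pos: [0.4604, -0.3831, 0.2487]
ee_rot: [-3.14, 0.0, 0.288]
wrist_force: [-0.5, 0.6, -0.1]
width: 0.0563
finger_force: 0.0
```

carry_out(
  commands=[
    [0, 0, 0, 0, 0, 0],
    [0, 0, 0, 0, 0, 0],
    [0, 0, 0, 0, 0, 0],
    [0, 0, 0, 0, 0, 0],
    [0, 0, 0, 0, 0, 0],
  ],
)

```text
time: 2.6
tool_pos: [0.4605, -0.3802, 0.2505]
ee_rot: [3.14, -0.001, 0.294]
wrist_force: [0.4, 0.5, 1.1]
width: 0.0564
finger_force: 0.0
```

carry_out(
  commands=[
    [0, 0, 0.045, 0, 0, 0],
    [0, 0, 0.09, 0, 0, 0],
    [0, 0, 0.125, 0, 0, 0],
    [0, 0, 0.15, 0, 0, 0],
    [0, 0, 0.165, 0, 0, 0],
  ],
)

```text
time: 3.1
tool_pos: [0.4595, -0.3796, 0.0821]
ee_rot: [-3.138, 0.002, 0.294]
wrist_force: [0.6, -0.3, 0.2]
width: 0.057
finger_force: 0.0
```

carry_out(
  commands=[
    [0, 0, 0.005, 0, 0, 0],
    [0, 0, 0.0105, 0, 0, 0],
    [0, 0, 0.0105, 0, 0, 0],
    [0, 0, 0.0105, 0, 0, 0],
    [0, 0, 0.0105, 0, 0, 0],
  ],
)

```text
time: 3.6
tool_pos: [0.4611, -0.382, 0.0754]
ee_rot: [3.139, -0.001, 0.293]
wrist_force: [-0.3, -0.8, -0.3]
width: 0.0564
finger_force: 0.0
```

carry_out(
  commands=[
    [0, 0, 0, 0, 0, 0],
    [0, 0, 0, 0, 0, 0],
    [0, 0, 0, 0, 0, 0],
    [0, 0, 0, 0, 0, 0],
    [0, 0, 0, 0, 0, 0],
  ],
  jaw=0,
)

```text
time: 4.1
tool_pos: [0.4606, -0.3817, 0.074]
ee_rot: [3.141, -0.0, 0.293]
wrist_force: [0.0, -1.9, -0.9]
width: 0.0262
finger_force: 30.0
```

carry_out(
  commands=[
    [0, 0, 0, 0, 0, 0],
    [0, 0, 0, 0, 0, 0],
    [0, 0, 0, 0, 0, 0],
    [0, 0, 0, 0, 0, 0],
    [0, 0, 0, 0, 0, 0],
  ],
)

```text
time: 4.6
tool_pos: [0.4605, -0.3815, 0.074]
ee_rot: [3.141, -0.0, 0.293]
wrist_force: [0.3, -1.4, -0.0]
width: 0.0258
finger_force: 30.0
```

```bash
python3 - <<'E'
from plan import *
legs((.461,-.3815,.30,.293),(.5747,.0784,.28,.148),3)
E
```

```text
[[0.0161, -0.0272, 0.0013, 0.0, 0.0, 0.0097], [0.0322, -0.0543, 0.0027, 0.0, 0.0, 0.0193], [0.0483, -0.0815, 0.004, 0.0, 0.0, 0.029], [0.0644, -0.1087, 0.0053, 0.0, 0.0, 0.0387], [0.0806, -0.1358, 0.0067, 0.0, 0.0, 0.0483]]
[[0.0148, -0.0279, 0.0013, 0.0, 0.0, 0.0097], [0.0296, -0.0558, 0.0027, 0.0, 0.0, 0.0193], [0.0443, -0.0837, 0.004, 0.0, 0.0, 0.029], [0.0591, -0.1116, 0.0053, 0.0, 0.0, 0.0387], [0.0739, -0.1396, 0.0067, 0.0, 0.0, 0.0483]]
[[0.0134, -0.0286, 0.0013, 0.0, 0.0, 0.0097], [0.0268, -0.0572, 0.0027, 0.0, 0.0, 0.0193], [0.0402, -0.0858, 0.004, 0.0, 0.0, 0.029], [0.0537, -0.1144, 0.0053, 0.0, 0.0, 0.0387], [0.0671, -0.143, 0.0067, 0.0, 0.0, 0.0483]]
```

carry_out(
  commands=[
    [0, 0, -0.01, 0, 0, 0],
    [0, 0, -0.03, 0, 0, 0],
    [0, 0, -0.06, 0, 0, 0],
    [0, 0, -0.09, 0, 0, 0],
    [0, 0, -0.13, 0, 0, 0],
  ],
)

```text
time: 5.1
tool_pos: [0.4592, -0.3797, 0.2027]
ee_rot: [-3.135, 0.003, 0.293]
wrist_force: [1.1, -0.4, -2.6]
width: 0.0257
finger_force: 30.0
```

carry_out(
  commands=[
    [0, 0, -0.04, 0, 0, 0],
    [0, 0, -0.07, 0, 0, 0],
    [0, 0, -0.09, 0, 0, 0],
    [0, 0, -0.0955, 0, 0, 0],
    [0, 0, -0.0955, 0, 0, 0],
  ],
)

```text
time: 5.6
tool_pos: [0.4605, -0.3811, 0.2998]
ee_rot: [3.142, -0.0, 0.293]
wrist_force: [-0.2, -0.2, -3.7]
width: 0.0262
finger_force: 30.0
```

carry_out(
  commands=[
    [0.0161, -0.0272, 0.0013, 0, 0, 0.0097],
    [0.0322, -0.0543, 0.0027, 0, 0, 0.0193],
    [0.0483, -0.0815, 0.004, 0, 0, 0.029],
    [0.0644, -0.1087, 0.0053, 0, 0, 0.0387],
    [0.0806, -0.1358, 0.0067, 0, 0, 0.0483],
  ],
)

```text
time: 6.1
tool_pos: [0.4976, -0.2263, 0.2898]
ee_rot: [-3.138, 0.004, 0.244]
wrist_force: [0.4, -0.0, -2.5]
width: 0.0261
finger_force: 30.0
```

carry_out(
  commands=[
    [0.0148, -0.0279, 0.0013, 0, 0, 0.0097],
    [0.0296, -0.0558, 0.0027, 0, 0, 0.0193],
    [0.0443, -0.0837, 0.004, 0, 0, 0.029],
    [0.0591, -0.1116, 0.0053, 0, 0, 0.0387],
    [0.0739, -0.1396, 0.0067, 0, 0, 0.0483],
  ],
)

```text
time: 6.6
tool_pos: [0.5354, -0.0731, 0.2832]
ee_rot: [-3.139, 0.005, 0.196]
wrist_force: [-0.4, 0.5, -3.0]
width: 0.026
finger_force: 30.0
```

carry_out(
  commands=[
    [0.0134, -0.0286, 0.0013, 0, 0, 0.0097],
    [0.0268, -0.0572, 0.0027, 0, 0, 0.0193],
    [0.0402, -0.0858, 0.004, 0, 0, 0.029],
    [0.0537, -0.1144, 0.0053, 0, 0, 0.0387],
    [0.0671, -0.143, 0.0067, 0, 0, 0.0483],
  ],
)

```text
time: 7.1
tool_pos: [0.5733, 0.08, 0.2764]
ee_rot: [-3.141, 0.005, 0.148]
wrist_force: [0.4, -1.4, -2.9]
width: 0.0254
finger_force: 30.0
```

carry_out(
  commands=[
    [0, 0, 0, 0, 0, 0],
    [0, 0, 0, 0, 0, 0],
    [0, 0, 0, 0, 0, 0],
    [0, 0, 0, 0, 0, 0],
    [0, 0, 0, 0, 0, 0],
  ],
)

```text
time: 7.6
tool_pos: [0.5741, 0.0776, 0.2794]
ee_rot: [3.142, 0.0, 0.146]
wrist_force: [-0.3, 0.6, -3.5]
width: 0.0259
finger_force: 30.0
```

```bash
cat > meas.py <<'E'
# measure carriage shift c (outward = reader's right, mm) from the left page, and roller
from h import *
from bench import *
from scipy.optimize import least_squares
YAW=np.radians(8.5);G=np.array([568.8,118.0]);X=np.array([np.cos(YAW),np.sin(YAW)]);N=np.array([np.sin(YAW),-np.cos(YAW)])
def page(s): 
    s=abs(s);return np.where(s<47,28+.275*s,np.where(s<97,44.4-.0055*(s-72)**2,40.9-.275*(s-97)))
def measure(names=('top','scene'),shots=None):
    out={}
    for n in names:
        d=snapshot(n) if shots is None else shots[n]
        w=cloud(d).reshape(-1,3)*1000
        a=(w[:,:2]-G)@X; n_=(w[:,:2]-G)@N
        # left-half plate top region; edge of book at z>143 towards +y, per row
        m=(abs(a)<100)&(n_<80)&(n_>-260)&(w[:,2]>143)&(w[:,2]<182)
        e=[]
        for k in range(-100,100,10):
            q=m&(a>=k)&(a<k+10)
            if q.sum()>10: e.append(n_[q].min())
        edge=np.median(e)
        q=m&(n_<edge+135)&(n_>edge+8)
        r=least_squares(lambda p: page(n_[q]-p[0])+132+p[1]-w[q,2],[edge+170,0],loss='soft_l1',f_scale=1.)
        out[n]=(round(float(edge+170),1),round(float(r.x[0]),1),round(float(r.x[1]),2))
    return out,d
def state():
    o=get_obs(); p=(o['tool_pos'][:2]*1000-G); 
    return dict(t=round(o['time'],2),Y=round(float(p@N),1),a=round(float(p@X),1),z=round(o['tool_pos'][2]*1000,1),Fz=round(float(o['wrist_force'][2]),2),Fn=round(float(o['wrist_force'][:2]@N),2))
E
python3 - <<'E'
from meas import *
s={n:{k:v for k,v in load(n+'0').items()} for n in('top','scene')}
print('initial',measure(shots=s)[0])
fz=[state()['Fz'] for _ in range(10)];print(fz)
print(measure()[0],state())
fz=[]
d=snapshot('scene');cv2.imwrite('pics/s1.png',d['img'][60:320,150:450,::-1].repeat(2,0).repeat(2,1));print(state())
E
```

```text
initial {'top': (0.3, -0.5, 0.76), 'scene': (2.1, 0.2, 0.24)}
[-3.52, -3.52, -3.52, -3.52, -3.52, -3.52, -3.52, -3.52, -3.52, -3.52]
{'top': (0.2, -0.7, 0.76), 'scene': (2.1, 0.2, 0.23)} {'t': 7.7, 'Y': 40.5, 'a': -0.6, 'z': np.float64(279.6), 'Fz': -3.14, 'Fn': 0.05}
{'t': 7.75, 'Y': 40.4, 'a': -0.5, 'z': np.float64(279.6), 'Fz': -3.31, 'Fn': 0.33}
```

View pics/s1.png

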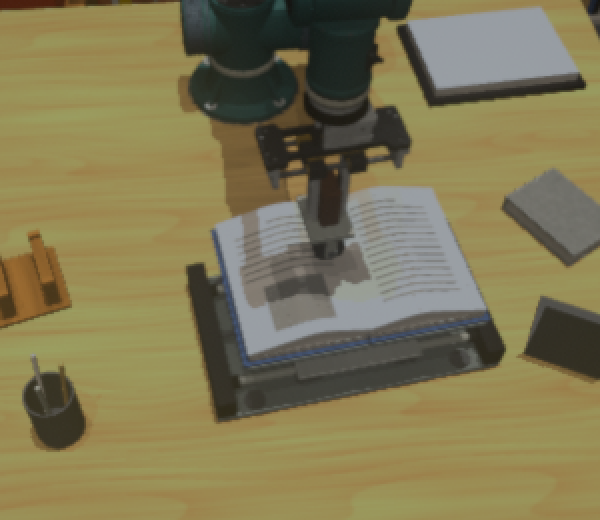

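```bash
cat > sim.py <<'E'
import numpy as np
from plan import rows
ss=np.linspace(-20,190,4201)
def page(s): return np.where(s<47,28+.275*s,np.where(s<97,44.4-.0055*(s-72)**2,40.9-.275*(s-97)))
sl=np.gradient(page(ss),ss); q=np.hypot(1,sl)
SA=ss-22*sl/q; GA=page(ss)+22/q       # axle path over the page
o=np.argsort(SA);SA,GA=SA[o],GA[o]
g=lambda s:np.interp(s,SA,GA)
def slope(s): return (g(s+.5)-g(s-.5))
OFF=64.5-22                            # axle -> TCP
m,k,d,kp,dp,mp=6.,40.,4.,200.,5.,1.8
def invert(s_t,F_t,T,c0=0,v0=0,dt=.01):
    "desired s(t) mm,F(t) N -> Y,z_tcp,c each 10 ms"
    c,v=c0,v0;out=[]
    for i in range(int(round(T/dt))+1):
        t=i*dt;s,F=s_t(t),F_t(t)
        out.append((t,s+c,132+g(s)-F/kp*1000+OFF,c,v,s,F))
        a=(-k*c/1000-d*v/1000+F*slope(s))/m*1000
        v+=a*dt;c+=v*dt
    return np.array(out)
def forward(Yf,zf,T,c0=0,v0=0,m=m,dt=.002,mu=0):
    "given Y(t), z_tcp(t) simulate; contact stiff by plate kinematics"
    c,v=c0,v0;out=[];pp=None
    for i in range(int(round(T/dt))+1):
        t=i*dt;s=Yf(t)-c;p=132+g(s)+OFF-zf(t)
        pd=0 if pp is None else (p-pp)/dt; pp=p
        F=max(0,kp*p/1000+dp*pd/1000)
        out.append((t,s,F,c,v))
        a=(-k*c/1000-d*v/1000+F*slope(s))/m*1000
        v+=a*dt;c+=v*dt
    return np.array(out)
def mj(u): u=np.clip(u,0,1);return u**3*(10-15*u+6*u*u)
E
python3 - <<'E'
from sim import *
T=3.0
r=invert(lambda t:38,lambda t:5.5*mj((t)/T),T+2.5)
i=np.arange(0,551,25);print(r[i][:,[0,1,2,3,4,6]].round(1))
# forward with fixed end Y,z: piecewise-linear rows
Y=r[:301:10,1];z=r[:301:10,2];tt=r[:301:10,0]
for mm in(5,6,7):
    f=forward(lambda t:np.interp(t,tt,Y),lambda t:np.interp(t,tt,z),7,m=mm)
    print(mm,f[::250].round(1).tolist())
# roll
for F in(4.5,5.5):
  for T,ts in((6,6),):
    def s_t(t): # trapezoid 38->145 
        return 38+107*(lambda u:np.clip(u,0,1))(0)+107*np.interp(t,[0,.5,5.5,6,99],[0,.25/5.5,5.25/5.5,1,1])
    r=invert(s_t,lambda t:F,10,c0=F*.275/40*1000)
    print(F);print(r[::50][:,[0,1,2,3,4,5]].round(1))
    tt,Y,z=r[::10,0],r[::10,1],r[::10,2]
    for mm in(5,7):
        f=forward(lambda t:np.interp(t,tt,Y),lambda t:np.interp(t,tt,z),8,m=mm,c0=r[0,3]);print(mm,f[::250].round(1).tolist())
E
```

```text
[[ 0.000e+00  3.800e+01  2.358e+02  0.000e+00  0.000e+00  0.000e+00]
 [ 2.000e-01  3.800e+01  2.356e+02  0.000e+00  1.000e-01  0.000e+00]
 [ 5.000e-01  3.810e+01  2.348e+02  1.000e-01  1.000e+00  2.000e-01]
 [ 8.000e-01  3.870e+01  2.329e+02  7.000e-01  4.200e+00  6.000e-01]
 [ 1.000e+00  4.050e+01  2.300e+02  2.500e+00  1.020e+01  1.200e+00]
 [ 1.200e+00  4.410e+01  2.262e+02  6.100e+00  1.840e+01  1.900e+00]
 [ 1.500e+00  4.980e+01  2.220e+02  1.180e+01  2.670e+01  2.800e+00]
 [ 1.800e+00  5.730e+01  2.178e+02  1.930e+01  3.250e+01  3.600e+00]
 [ 2.000e+00  6.570e+01  2.140e+02  2.770e+01  3.360e+01  4.300e+00]
 [ 2.200e+00  7.360e+01  2.111e+02  3.560e+01  2.890e+01  4.900e+00]
 [ 2.500e+00  7.960e+01  2.092e+02  4.160e+01  1.910e+01  5.300e+00]
 [ 2.800e+00  8.280e+01  2.084e+02  4.480e+01  6.500e+00  5.500e+00]
 [ 3.000e+00  8.280e+01  2.083e+02  4.480e+01 -5.700e+00  5.500e+00]
 [ 3.200e+00  8.020e+01  2.083e+02  4.220e+01 -1.380e+01  5.500e+00]
 [ 3.500e+00  7.640e+01  2.083e+02  3.840e+01 -1.550e+01  5.500e+00]
 [ 3.800e+00  7.290e+01  2.083e+02  3.490e+01 -1.120e+01  5.500e+
[... 4962 characters left out ...]
], [6.0, 143.6, 5.6, -31.1, -2.6], [6.5, 141.9, 5.7, -37.7, -18.4], [7.0, 145.5, 5.5, -43.5, -1.1], [7.5, 146.1, 5.4, -39.2, 14.3], [8.0, 144.7, 5.5, -33.9, 3.7]]
7 [[0.0, 38.0, 5.5, 37.8, 0.0], [0.5, 42.9, 5.5, 38.2, 1.4], [1.0, 52.1, 5.5, 34.7, -18.1], [1.5, 59.7, 5.4, 20.5, -35.6], [2.0, 66.9, 5.5, 3.3, -29.1], [2.5, 74.3, 5.6, -6.8, -11.7], [3.0, 81.1, 5.8, -10.3, -5.5], [3.5, 86.2, 6.1, -14.6, -12.7], [4.0, 90.5, 6.5, -22.8, -19.3], [4.5, 105.1, 6.3, -34.5, -31.3], [5.0, 138.6, 5.0, -48.1, -13.3], [5.5, 153.9, 4.8, -43.7, 27.3], [6.0, 141.8, 5.7, -29.4, 20.2], [6.5, 133.5, 6.1, -29.3, -19.3], [7.0, 144.5, 5.5, -42.6, -24.7], [7.5, 154.0, 5.0, -47.2, 8.5], [8.0, 147.9, 5.4, -37.2, 24.5]]
```

```bash
python3 - <<'E'
from sim import *
F=5.2;T=4.5;tt=np.arange(0,T+.01,.1);u=mj(tt/T)*.4+.6*tt/T
Y=37+F*.275/40*1000*u-0*tt; z=132+g(37)+OFF-F*5*u
print(Y[-1],z[0],z[-1])
for mm in(5,6,7):
  for dz in(-3,3):
    f=forward(lambda t:np.interp(t,tt,Y),lambda t:np.interp(t,tt,z)-dz,8.5,m=mm)
    print(mm,dz,f[::250][:,1:].round(1).tolist())
from plan import rows
print(np.c_[tt,Y,z][::5].round(1).tolist())
E
```

```text
72.75 235.49171536396068 209.49171536396068
5 -3 [[37.0, 0.0, 0.0, 0.0], [39.5, 0.0, 0.0, 0.0], [41.9, 0.6, 1.0, 5.7], [41.3, 1.2, 5.8, 13.3], [39.5, 1.8, 12.7, 11.7], [40.3, 2.6, 17.3, 7.6], [40.2, 3.3, 22.4, 11.9], [39.6, 3.9, 27.3, 7.5], [40.0, 4.4, 30.2, 4.5], [40.4, 4.8, 32.4, 4.6], [38.9, 4.7, 33.9, 0.2], [39.9, 4.8, 32.9, -3.0], [40.5, 4.8, 32.3, 1.7], [39.6, 4.7, 33.1, 1.0], [39.7, 4.8, 33.0, -1.2], [40.3, 4.8, 32.5, -0.5], [40.1, 4.8, 32.6, 0.9], [39.8, 4.8, 33.0, 0.2]]
5 3 [[37.0, 0.6, 0.0, 0.0], [35.7, 0.9, 3.9, 13.1], [32.8, 1.2, 10.0, 8.6], [34.5, 2.0, 12.6, 1.5], [35.9, 2.8, 16.3, 12.1], [34.3, 3.5, 23.2, 10.8], [34.3, 4.2, 28.3, 9.5], [34.2, 4.8, 32.7, 8.2], [33.9, 5.3, 36.3, 6.0], [34.0, 5.7, 38.7, 4.0], [33.0, 5.6, 39.7, -0.6], [34.1, 5.6, 38.6, -2.5], [35.1, 5.7, 37.7, -6.7], [34.8, 5.7, 37.9, 6.1], [34.5, 5.7, 38.2, -1.5], [34.6, 5.7, 38.2, -3.9], [35.0, 5.7, 37.7, 2.2], [35.0, 5.7, 37.7, -0.4]]
6 -3 [[37.0, 0.0, 0.0, 0.0], [39.5, 0.0, 0.0, 0.0], [42.0, 0.6, 0.8, 4.9], [41.9, 1.2, 5.3, 12.3], [39.8, 1.8, 12.4, 14.2], [39.5, 2.6, 18.1, 8.5], [40.7, 3.4, 21.9, 8.9], 
[... 1095 characters left out ...]
6, -1.1], [40.4, 4.8, 32.4, 0.4], [40.0, 4.8, 32.8, 0.9]]
7 3 [[37.0, 0.6, 0.0, 0.0], [36.5, 1.0, 3.0, 11.2], [33.5, 1.3, 9.4, 11.5], [33.4, 1.9, 13.7, 6.2], [35.6, 2.8, 16.6, 9.6], [34.4, 3.5, 23.1, 12.5], [34.0, 4.2, 28.6, 10.0], [33.9, 4.8, 33.0, 7.7], [33.9, 5.3, 36.4, 5.7], [34.0, 5.7, 38.8, 4.2], [32.7, 5.6, 40.0, 0.2], [33.7, 5.6, 39.1, -3.0], [34.7, 5.7, 38.0, 8.6], [35.2, 5.7, 37.5, -5.7], [35.0, 5.7, 37.7, 5.0], [34.9, 5.7, 37.9, 3.9], [35.4, 5.7, 37.4, -0.1], [34.6, 5.7, 38.2, -2.9]]
[[0.0, 37.0, 235.5], [0.5, 39.5, 233.6], [1.0, 42.9, 231.2], [1.5, 47.2, 228.1], [2.0, 52.2, 224.4], [2.5, 57.5, 220.6], [3.0, 62.6, 216.9], [3.5, 66.9, 213.8], [4.0, 70.2, 211.3], [4.5, 72.8, 209.5]]
```

Scene view: the brayer is upright over the right page at crop (325,230), clear of the gutter. The cradle is undisturbed. Setting down gently next.

carry_out(
  commands=[
    [0, -0.001, 0.012, 0, 0, 0],
    [0, -0.002, 0.024, 0, 0, 0],
    [0, -0.003, 0.033, 0, 0, 0],
    [0, -0.003, 0.04, 0, 0, 0],
    [0, -0.003, 0.043, 0, 0, 0],
  ],
)

```text
time: 8.25
tool_pos: [0.5732, 0.0816, 0.2346]
ee_rot: [-3.141, 0.002, 0.148]
wrist_force: [-0.1, 0.7, -2.8]
width: 0.0259
finger_force: 30.0
```

carry_out(
  commands=[
    [0, 0.0005, 0.0007, 0, 0, 0],
    [0, 0.001, 0.0014, 0, 0, 0],
    [0, 0.0015, 0.002, 0, 0, 0],
    [0, 0.002, 0.0027, 0, 0, 0],
    [0, 0.0025, 0.0034, 0, 0, 0],
  ],
)

```text
time: 8.75
tool_pos: [0.5744, 0.079, 0.2334]
ee_rot: [-3.142, -0.001, 0.148]
wrist_force: [-0.1, 0.0, -2.9]
width: 0.0257
finger_force: 30.0
```

carry_out(
  commands=[
    [0, 0.0007, 0.0005, 0, 0, 0],
    [0, 0.0014, 0.001, 0, 0, 0],
    [0, 0.002, 0.0014, 0, 0, 0],
    [0, 0.0027, 0.0019, 0, 0, 0],
    [0, 0.0034, 0.0024, 0, 0, 0],
  ],
)

```text
time: 9.25
tool_pos: [0.5748, 0.0757, 0.2307]
ee_rot: [-3.142, -0.0, 0.148]
wrist_force: [0.9, 0.4, -2.6]
width: 0.0263
finger_force: 30.0
```

carry_out(
  commands=[
    [0, 0.0009, 0.0006, 0, 0, 0],
    [0, 0.0017, 0.0012, 0, 0, 0],
    [0, 0.0026, 0.0019, 0, 0, 0],
    [0, 0.0034, 0.0025, 0, 0, 0],
    [0, 0.0043, 0.0031, 0, 0, 0],
  ],
)

```text
time: 9.75
tool_pos: [0.5754, 0.0714, 0.2275]
ee_rot: [-3.141, -0.0, 0.148]
wrist_force: [0.8, 0.7, -1.1]
width: 0.0261
finger_force: 30.0
```

```bash
python3 - <<'E'
from meas import *
print(state());print(measure(('top',))[0],state());print(measure(('scene',))[0],state())
E
```

```text
{'t': 9.75, 'Y': 47.0, 'a': -0.3, 'z': np.float64(227.5), 'Fz': -1.15, 'Fn': -0.53}
{'top': (9.4, 9.3, 1.01)} {'t': 9.8, 'Y': 47.2, 'a': -0.4, 'z': np.float64(227.4), 'Fz': -1.79, 'Fn': -0.49}
{'scene': (11.8, 9.4, 0.21)} {'t': 9.85, 'Y': 47.1, 'a': -0.4, 'z': np.float64(227.4), 'Fz': -2.16, 'Fn': 0.16}
```

carry_out(
  commands=[
    [0, 0.001, 0.0007, 0, 0, 0],
    [0, 0.002, 0.0015, 0, 0, 0],
    [0, 0.003, 0.0022, 0, 0, 0],
    [0, 0.004, 0.003, 0, 0, 0],
    [0, 0.005, 0.0037, 0, 0, 0],
  ],
)

```text
time: 10.35
tool_pos: [0.5761, 0.0665, 0.2238]
ee_rot: [-3.141, -0.0, 0.148]
wrist_force: [-0.1, 1.2, -1.6]
width: 0.0259
finger_force: 30.0
```

carry_out(
  commands=[
    [0, 0.0011, 0.0008, 0, 0, 0],
    [0, 0.0021, 0.0015, 0, 0, 0],
    [0, 0.0032, 0.0023, 0, 0, 0],
    [0, 0.0042, 0.003, 0, 0, 0],
    [0, 0.0053, 0.0038, 0, 0, 0],
  ],
)

```text
time: 10.85
tool_pos: [0.5769, 0.0612, 0.2201]
ee_rot: [-3.141, -0.0, 0.148]
wrist_force: [0.5, 0.5, 0.6]
width: 0.0259
finger_force: 30.0
```

carry_out(
  commands=[
    [0, 0.001, 0.0007, 0, 0, 0],
    [0, 0.002, 0.0015, 0, 0, 0],
    [0, 0.0031, 0.0022, 0, 0, 0],
    [0, 0.0041, 0.003, 0, 0, 0],
    [0, 0.0051, 0.0037, 0, 0, 0],
  ],
)

```text
time: 11.35
tool_pos: [0.5776, 0.0562, 0.2163]
ee_rot: [-3.141, -0.0, 0.148]
wrist_force: [-0.1, 1.4, 0.5]
width: 0.026
finger_force: 30.0
```

carry_out(
  commands=[
    [0, 0.0009, 0.0006, 0, 0, 0],
    [0, 0.0017, 0.0012, 0, 0, 0],
    [0, 0.0026, 0.0019, 0, 0, 0],
    [0, 0.0034, 0.0025, 0, 0, 0],
    [0, 0.0043, 0.0031, 0, 0, 0],
  ],
)

```text
time: 11.85
tool_pos: [0.5783, 0.052, 0.2133]
ee_rot: [-3.141, -0.0, 0.148]
wrist_force: [0.2, 1.0, 1.1]
width: 0.0256
finger_force: 30.0
```

```bash
python3 - <<'E'
from meas import *
print(state());print(measure(('top',))[0],state());print(measure(('scene',))[0],state())
E
```

```text
{'t': 11.85, 'Y': 66.7, 'a': -0.4, 'z': np.float64(213.3), 'Fz': 1.06, 'Fn': -0.99}
{'top': (29.1, 28.9, 0.77)} {'t': 11.9, 'Y': 66.9, 'a': -0.4, 'z': np.float64(213.1), 'Fz': -0.49, 'Fn': -0.8}
{'scene': (32.0, 29.3, 0.26)} {'t': 11.95, 'Y': 66.8, 'a': -0.4, 'z': np.float64(213.1), 'Fz': 1.44, 'Fn': -0.48}
```

carry_out(
  commands=[
    [0, 0.0007, 0.0005, 0, 0, 0],
    [0, 0.0013, 0.001, 0, 0, 0],
    [0, 0.002, 0.0015, 0, 0, 0],
    [0, 0.0026, 0.002, 0, 0, 0],
    [0, 0.0033, 0.0025, 0, 0, 0],
  ],
)

```text
time: 12.45
tool_pos: [0.5787, 0.0487, 0.2107]
ee_rot: [-3.141, -0.0, 0.148]
wrist_force: [0.4, 1.3, 1.8]
width: 0.0255
finger_force: 30.0
```

carry_out(
  commands=[
    [0, 0.0006, 0.0005, 0, 0, 0],
    [0, 0.0012, 0.001, 0, 0, 0],
    [0, 0.0018, 0.0014, 0, 0, 0],
    [0, 0.0022, 0.0016, 0, 0, 0],
    [0, 0.0026, 0.0018, 0, 0, 0],
  ],
)

```text
time: 12.95
tool_pos: [0.5792, 0.0461, 0.209]
ee_rot: [-3.142, -0.0, 0.148]
wrist_force: [-0.2, 2.3, 2.1]
width: 0.0259
finger_force: 30.0
```

carry_out(
  commands=[
    [0, 0, 0, 0, 0, 0],
    [0, 0, 0, 0, 0, 0],
    [0, 0, 0, 0, 0, 0],
    [0, 0, 0, 0, 0, 0],
    [0, 0, 0, 0, 0, 0],
  ],
)

```text
time: 13.45
tool_pos: [0.5791, 0.0461, 0.2089]
ee_rot: [-3.142, -0.0, 0.148]
wrist_force: [-0.4, 2.7, 2.4]
width: 0.0261
finger_force: 30.0
```

carry_out(
  commands=[
    [0, 0, 0, 0, 0, 0],
    [0, 0, 0, 0, 0, 0],
    [0, 0, 0, 0, 0, 0],
    [0, 0, 0, 0, 0, 0],
    [0, 0, 0, 0, 0, 0],
  ],
)

```text
time: 13.95
tool_pos: [0.5792, 0.0461, 0.2089]
ee_rot: [-3.142, -0.0, 0.148]
wrist_force: [0.0, 1.6, 2.1]
width: 0.0258
finger_force: 30.0
```

carry_out(
  commands=[
    [0, 0, 0, 0, 0, 0],
    [0, 0, 0, 0, 0, 0],
    [0, 0, 0, 0, 0, 0],
    [0, 0, 0, 0, 0, 0],
    [0, 0, 0, 0, 0, 0],
  ],
)

```text
time: 14.45
tool_pos: [0.5791, 0.0461, 0.2089]
ee_rot: [-3.142, -0.0, 0.148]
wrist_force: [0.7, 2.0, 1.7]
width: 0.0256
finger_force: 30.0
```

carry_out(
  commands=[
    [0, 0, 0, 0, 0, 0],
    [0, 0, 0, 0, 0, 0],
    [0, 0, 0, 0, 0, 0],
    [0, 0, 0, 0, 0, 0],
    [0, 0, 0, 0, 0, 0],
  ],
)

```text
time: 14.95
tool_pos: [0.5791, 0.0461, 0.2089]
ee_rot: [-3.142, -0.0, 0.148]
wrist_force: [0.6, 1.3, 1.3]
width: 0.0262
finger_force: 30.0
```

```bash
python3 - <<'E'
from meas import *
st=[]
for i in range(16):
    m=measure(('top','scene')[i%2:i%2+1])[0]; s=state(); st.append((s['Fz'],s['Fn'],s['Y'],s['z']))
    if i%3==0: print(s['t'],m)
print(np.mean(st,0),np.std(st,0))
E
```

```text
15.0 {'top': (36.5, 34.9, 0.57)}
15.15 {'scene': (38.8, 35.9, 0.39)}
15.3 {'top': (36.4, 34.4, 0.49)}
15.45 {'scene': (38.8, 36.1, 0.38)}
15.6 {'top': (36.2, 34.9, 0.69)}
15.75 {'scene': (38.7, 35.8, 0.42)}
[  1.946875  -1.514375  72.6      208.9     ] [5.21712550e-01 5.43403266e-01 1.42108547e-14 5.68434189e-14]
```

```bash
cat > roll.py <<'E'
import json,sys,os
from sim import *; import sim
from scipy.optimize import least_squares
LAG=.04;F=5.3;V=20.;SEND=145.
L=json.load(open('log.json')) if os.path.exists('log.json') else dict(k=[[0,72.8,209.5]],m=[],t0=15.8)
def knots(): a=np.array(L['k']);return a[:,0],a[:,1],a[:,2]
def fwd(T,mass,c0):
    t,Y,z=knots();return forward(lambda q:np.interp(q-LAG,t,Y),lambda q:np.interp(q-LAG,t,z)-F0,T,m=mass,c0=c0)
F0=0.
def estimate(T):
    M=np.array(L['m'])
    if len(M)==0: return 6.,35.75,np.array([0,37.05,5.2,35.75,0])
    def res(p):
        f=fwd(T,p[0],p[1]); return np.r_[(np.interp(M[:,0],f[:,0],f[:,3])-M[:,1])/.6,(p[0]-6)/.7,(p[1]-35.75)/.4]
    r=least_squares(res,[6,35.75],diff_step=.01,max_nfev=8)
    print('fit',r.x.round(2),'res mm',(r.fun[:-2]*.6).round(1).tolist())
    return r.x[0],r.x[1],fwd(T,*r.x)[-1]
def plan(T,n,stop=True):
    mass,c0,e=estimate(T);sim.m=mass
    print('t %.2f s %.1f F %.2f c %.1f v %.1f'%tuple(e))
    t,Y,z=knots();Yc,zc=Y[-1],z[-1]
    s0=Yc-e[3];v0=-e[4];Fi=(132+g(s0)+OFF-zc)*.2
    N=int(n*50);dt=.01;s=s0;sv=[s];v=v0
    for i in range(N):
        rem=max(SEND-s,0);vt=min(V,np.sqrt(2*30*rem))
        v+=np.clip(vt-v,-60*dt,60*dt);s+=v*dt;sv.append(s)
    r=invert(lambda q:sv[min(int(round(q/dt)),N)],lambda q:Fi+(F-Fi)*min(q/.5,1),n*.5,c0=e[3],v0=e[4])
    rr=r[::10];dY=np.round(rr[:,1]-rr[0,1]+0,1);Yr=Yc+dY;zr=zc+np.round(rr[:,2]-rr[0,2],1)
    for j in range(n):
        b=5*j;print([[0,round((Yr[b+i]-Yr[b])/1000,4),round((zr[b]-zr[b+i])/1000,4),0,0,0] for i in range(1,6)],'s',rr[b+5,5].round(1),'c',rr[b+5,3].round(1))
    L['k'].append([T,Yc,zc]);L['k']+= [[T+.1*i,Yr[i],zr[i]] for i in range(1,5*n+1)]
    json.dump(L,open('log.json','w'))
E
python3 - <<'E'
from roll import *
plan(0,3)
E
```

```text
t 0.00 s 37.0 F 5.20 c 35.8 v 0.0
[[0, np.float64(0.0003), np.float64(0.0), 0, 0, 0], [0, np.float64(0.0013), np.float64(-0.0001), 0, 0, 0], [0, np.float64(0.0028), np.float64(-0.0005), 0, 0, 0], [0, np.float64(0.0049), np.float64(-0.001), 0, 0, 0], [0, np.float64(0.0071), np.float64(-0.0014), 0, 0, 0]] s 43.8 c 36.1
[[0, np.float64(0.002), np.float64(-0.0005), 0, 0, 0], [0, np.float64(0.0036), np.float64(-0.0009), 0, 0, 0], [0, np.float64(0.0048), np.float64(-0.0013), 0, 0, 0], [0, np.float64(0.0055), np.float64(-0.0017), 0, 0, 0], [0, np.float64(0.0056), np.float64(-0.002), 0, 0, 0]] s 53.8 c 31.7
[[0, np.float64(-0.0004), np.float64(-0.0003), 0, 0, 0], [0, np.float64(-0.0013), np.float64(-0.0006), 0, 0, 0], [0, np.float64(-0.0026), np.float64(-0.0008), 0, 0, 0], [0, np.float64(-0.0043), np.float64(-0.001), 0, 0, 0], [0, np.float64(-0.0062), np.float64(-0.0012), 0, 0, 0]] s 63.8 c 15.4
```

carry_out(
  commands=[
    [0, 0.0003, 0, 0, 0, 0],
    [0, 0.0013, -0.0001, 0, 0, 0],
    [0, 0.0028, -0.0005, 0, 0, 0],
    [0, 0.0049, -0.001, 0, 0, 0],
    [0, 0.0071, -0.0014, 0, 0, 0],
  ],
)

```text
time: 16.25
tool_pos: [0.5802, 0.0389, 0.2104]
ee_rot: [3.142, -0.0, 0.148]
wrist_force: [0.7, 2.0, 1.4]
width: 0.026
finger_force: 30.0
```

carry_out(
  commands=[
    [0, 0.002, -0.0005, 0, 0, 0],
    [0, 0.0036, -0.0009, 0, 0, 0],
    [0, 0.0048, -0.0013, 0, 0, 0],
    [0, 0.0055, -0.0017, 0, 0, 0],
    [0, 0.0056, -0.002, 0, 0, 0],
  ],
)

```text
time: 16.75
tool_pos: [0.581, 0.0334, 0.2123]
ee_rot: [3.141, -0.0, 0.148]
wrist_force: [1.4, 1.3, 0.7]
width: 0.0263
finger_force: 30.0
```

carry_out(
  commands=[
    [0, -0.0004, -0.0003, 0, 0, 0],
    [0, -0.0013, -0.0006, 0, 0, 0],
    [0, -0.0026, -0.0008, 0, 0, 0],
    [0, -0.0043, -0.001, 0, 0, 0],
    [0, -0.0062, -0.0012, 0, 0, 0],
  ],
)

```text
time: 17.25
tool_pos: [0.58, 0.0399, 0.2135]
ee_rot: [-3.142, -0.0, 0.148]
wrist_force: [1.1, 2.0, 1.7]
width: 0.0259
finger_force: 30.0
```

```bash
cat > step.py <<'E'
import sys
from roll import *
from meas import measure,state,get_obs
T0=15.75;n=int(sys.argv[1])
for nm,b in(('top',-.6),('scene',0.)):
    t=get_obs()['time']-T0
    o=measure((nm,))[0][nm];e=o[0]-(.3 if nm=='top' else 2.1)
    print(nm,round(t,2),o,state());L['m'].append([t,(e+o[1]-b)/2])
plan(get_obs()['time']-T0,n)
E
python3 step.py 2 | sed 's/np.float64(\([^)]*\))/\1/g'
```

```text
top 1.5 (28.2, 27.5, 0.85) {'t': 17.3, 'Y': 78.5, 'a': -0.4, 'z': 213.6, 'Fz': 2.76, 'Fn': -1.09}
scene 1.55 (29.6, 26.7, 0.3) {'t': 17.35, 'Y': 78.7, 'a': -0.4, 'z': 213.6, 'Fz': 2.24, 'Fn': -1.18}
fit [ 9.89 33.59] res mm [-1.6, -1.9]
t 1.60 s 55.3 F 5.13 c 24.0 v -24.3
[[0, -0.0004, -0.0001, 0, 0, 0], [0, -0.0009, -0.0002, 0, 0, 0], [0, -0.0016, -0.0002, 0, 0, 0], [0, -0.0023, -0.0002, 0, 0, 0], [0, -0.003, -0.0001, 0, 0, 0]] s 65.4 c 10.8
[[0, -0.0008, -0.0001, 0, 0, 0], [0, -0.0016, -0.0002, 0, 0, 0], [0, -0.0023, -0.0002, 0, 0, 0], [0, -0.003, -0.0002, 0, 0, 0], [0, -0.0037, -0.0001, 0, 0, 0]] s 75.4 c -2.8
```

```bash
python3 - <<'E'
import re
s=open('roll.py').read()
a=s.index('def estimate');b=s.index('def plan')
s=s[:a]+'''def estimate(T):
    M=np.array(L['m'])
    if len(M)==0: return 6.,35.75,np.array([0,37.05,5.2,35.75,0])
    def run(p): sim.d=p[2]; return fwd(T,p[0],p[1])
    def res(p):
        f=run(p); return np.r_[(np.interp(M[:,0],f[:,0],f[:,3])-M[:,1])/.5,(p[0]-7)/1.5,(p[1]-35.75)/.5,(p[2]-5)/3]
    r=least_squares(res,[7,35.75,5],diff_step=.01,max_nfev=10)
    print('fit',r.x.round(2),'res mm',(r.fun[:-3]*.5).round(1).tolist())
    return r.x[0],r.x[1],run(r.x)[-1]
'''+s[b:]
open('roll.py','w').write(s)
import json
L=json.load(open('log.json'));L['k']=[k for k in L['k'] if k[0]<1.59];json.dump(L,open('log.json','w'));print(len(L['k']),len(L['m']),L['k'][-1])
E
python3 step.py 2 | sed 's/np.float64(\([^)]*\))/\1/g'
```

```text
17 2 [1.5, 79.3, 214.1]
top 1.6 (26.0, 25.2, 0.84) {'t': 17.4, 'Y': 78.9, 'a': -0.4, 'z': 213.5, 'Fz': 2.12, 'Fn': -1.58}
scene 1.65 (27.4, 25.3, 0.38) {'t': 17.45, 'Y': 79.1, 'a': -0.5, 'z': 213.5, 'Fz': 1.67, 'Fn': -0.38}
fit [12.36 35.43 11.8 ] res mm [-0.5, -0.4, 0.1, -0.3]
t 1.70 s 55.1 F 5.12 c 24.2 v -16.6
[[0, 0.0003, -0.0001, 0, 0, 0], [0, 0.0006, -0.0001, 0, 0, 0], [0, 0.0009, -0.0002, 0, 0, 0], [0, 0.0011, -0.0001, 0, 0, 0], [0, 0.0013, -0.0001, 0, 0, 0]] s 65.0 c 15.6
[[0, 0.0001, -0.0001, 0, 0, 0], [0, 0.0002, -0.0002, 0, 0, 0], [0, 0.0002, -0.0002, 0, 0, 0], [0, 0.0001, -0.0002, 0, 0, 0], [0, -0.0001, -0.0002, 0, 0, 0]] s 75.0 c 5.4
```

carry_out(
  commands=[
    [0, 0.0003, -0.0001, 0, 0, 0],
    [0, 0.0006, -0.0001, 0, 0, 0],
    [0, 0.0009, -0.0002, 0, 0, 0],
    [0, 0.0011, -0.0001, 0, 0, 0],
    [0, 0.0013, -0.0001, 0, 0, 0],
  ],
)

```text
time: 17.95
tool_pos: [0.5802, 0.0382, 0.2136]
ee_rot: [3.141, 0.0, 0.148]
wrist_force: [1.1, 0.2, 2.3]
width: 0.0258
finger_force: 30.0
```

carry_out(
  commands=[
    [0, 0.0001, -0.0001, 0, 0, 0],
    [0, 0.0002, -0.0002, 0, 0, 0],
    [0, 0.0002, -0.0002, 0, 0, 0],
    [0, 0.0001, -0.0002, 0, 0, 0],
    [0, -0.0001, -0.0002, 0, 0, 0],
  ],
)

```text
time: 18.45
tool_pos: [0.5802, 0.0383, 0.2138]
ee_rot: [3.141, 0.0, 0.148]
wrist_force: [0.6, 0.1, 2.0]
width: 0.0261
finger_force: 30.0
```

```bash
python3 step.py 2 | sed 's/np.float64(\([^)]*\))/\1/g'
```

```text
top 2.7 (5.6, 4.9, 0.81) {'t': 18.5, 'Y': 80.4, 'a': -0.5, 'z': 213.8, 'Fz': 0.97, 'Fn': 0.52}
scene 2.75 (6.3, 4.6, 0.2) {'t': 18.55, 'Y': 80.4, 'a': -0.5, 'z': 213.8, 'Fz': 2.12, 'Fn': -0.04}
fit [12.38 35.43 11.71] res mm [-0.5, -0.4, 0.1, -0.3, 0.1, -0.1]
t 2.80 s 77.3 F 5.27 c 3.2 v -23.1
[[0, -0.0003, 0.0001, 0, 0, 0], [0, -0.0007, 0.0003, 0, 0, 0], [0, -0.0012, 0.0005, 0, 0, 0], [0, -0.0018, 0.0008, 0, 0, 0], [0, -0.0024, 0.001, 0, 0, 0]] s 87.4 c -9.3
[[0, -0.0007, 0.0003, 0, 0, 0], [0, -0.0013, 0.0007, 0, 0, 0], [0, -0.002, 0.001, 0, 0, 0], [0, -0.0027, 0.0014, 0, 0, 0], [0, -0.0034, 0.0019, 0, 0, 0]] s 97.4 c -22.6
```

carry_out(
  commands=[
    [0, -0.0003, 0.0001, 0, 0, 0],
    [0, -0.0007, 0.0003, 0, 0, 0],
    [0, -0.0012, 0.0005, 0, 0, 0],
    [0, -0.0018, 0.0008, 0, 0, 0],
    [0, -0.0024, 0.001, 0, 0, 0],
  ],
)

```text
time: 19.05
tool_pos: [0.5799, 0.0409, 0.2127]
ee_rot: [3.141, 0.0, 0.148]
wrist_force: [0.0, 0.5, 3.1]
width: 0.0262
finger_force: 30.0
```

carry_out(
  commands=[
    [0, -0.0007, 0.0003, 0, 0, 0],
    [0, -0.0013, 0.0007, 0, 0, 0],
    [0, -0.002, 0.001, 0, 0, 0],
    [0, -0.0027, 0.0014, 0, 0, 0],
    [0, -0.0034, 0.0019, 0, 0, 0],
  ],
)

```text
time: 19.55
tool_pos: [0.5794, 0.0441, 0.2108]
ee_rot: [3.141, 0.0, 0.148]
wrist_force: [0.3, -2.1, 3.1]
width: 0.0259
finger_force: 30.0
```

```bash
python3 step.py 2 | sed 's/np.float64(\([^)]*\))/\1/g'
```

```text
top 3.8 (-26.4, -27.2, 0.75) {'t': 19.6, 'Y': 74.5, 'a': -0.5, 'z': 210.7, 'Fz': 1.77, 'Fn': 0.49}
scene 3.85 (-26.8, -28.1, 0.18) {'t': 19.65, 'Y': 74.5, 'a': -0.5, 'z': 210.7, 'Fz': 2.01, 'Fn': 1.42}
fit [10.22 27.6   3.82] res mm [-5.8, -6.0, -5.8, -6.6, -22.4, -23.8, -19.2, -16.6]
t 3.90 s 118.8 F 4.17 c -44.1 v 19.9
[[0, 0.0006, 0.0007, 0, 0, 0], [0, 0.0022, 0.0016, 0, 0, 0], [0, 0.0045, 0.0026, 0, 0, 0], [0, 0.0075, 0.0038, 0, 0, 0], [0, 0.0109, 0.0052, 0, 0, 0]] s 116.5 c -30.9
[[0, 0.0038, 0.0003, 0, 0, 0], [0, 0.0076, 0.0008, 0, 0, 0], [0, 0.0112, 0.0014, 0, 0, 0], [0, 0.0142, 0.0019, 0, 0, 0], [0, 0.0168, 0.0025, 0, 0, 0]] s 125.8 c -23.4
```

```bash
python3 - <<'E'
import json
L=json.load(open('log.json'));L['k']=[k for k in L['k'] if k[0]<3.89];json.dump(L,open('log.json','w'))
s=open('roll.py').read()
a=s.index('def estimate');b=s.index('def plan')
s=s[:a]+'''def estimate(T):
    "last ~1.1 s only, free start speed"
    M=np.array(L['m']);ts=M[M[:,0]<T-1.0,0][-2] if T>3.8 else M[0,0]
    M=M[M[:,0]>=ts-1e-6];t,Y,z=knots()
    def run(p):
        sim.d=4.;f=forward(lambda q:np.interp(q+ts-LAG,t,Y),lambda q:np.interp(q+ts-LAG,t,z),T-ts,m=p[0],c0=p[1],v0=p[2]);f[:,0]+=ts;return f
    def res(p):
        f=run(p); return np.r_[(np.interp(M[:,0],f[:,0],f[:,3])-M[:,1])/.5,(p[0]-6.5)/1]
    r=least_squares(res,[6.5,M[0,1],-20],diff_step=.01,max_nfev=15)
    print('fit',r.x.round(2),'res mm',(r.fun[:-1]*.5).round(1).tolist())
    return r.x[0],r.x[1],run(r.x)[-1]
'''+s[b:]
open('roll.py','w').write(s)
E
python3 - <<'E' | sed 's/np.float64(\([^)]*\))/\1/g'
from roll import *
plan(3.9,2)
E
```

```text
fit [ 6.77  5.11 -6.77] res mm [-0.3, 0.3, 0.2, -0.2]
t 3.90 s 105.7 F 4.80 c -31.0 v -45.5
[[0, -0.0002, 0.0016, 0, 0, 0], [0, -0.0006, 0.003, 0, 0, 0], [0, -0.0009, 0.0043, 0, 0, 0], [0, -0.0011, 0.0054, 0, 0, 0], [0, -0.0011, 0.0064, 0, 0, 0]] s 121.0 c -47.4
[[0, 0.0008, 0.0005, 0, 0, 0], [0, 0.0023, 0.0011, 0, 0, 0], [0, 0.0046, 0.0016, 0, 0, 0], [0, 0.0076, 0.0022, 0, 0, 0], [0, 0.0111, 0.0027, 0, 0, 0]] s 131.0 c -46.2
```

carry_out(
  commands=[
    [0, -0.0002, 0.0014, 0, 0, 0],
    [0, -0.0005, 0.0027, 0, 0, 0],
    [0, -0.0007, 0.0039, 0, 0, 0],
    [0, -0.0007, 0.005, 0, 0, 0],
    [0, -0.0005, 0.006, 0, 0, 0],
  ],
)

```text
time: 20.15
tool_pos: [0.5793, 0.0447, 0.2048]
ee_rot: [3.142, 0.0, 0.148]
wrist_force: [1.0, -1.4, 3.1]
width: 0.0257
finger_force: 30.0
```

```bash
python3 - <<'E'
import json
L=json.load(open('log.json'));k=[q for q in L['k'] if q[0]<3.91]
_,Y,z=k[-1]
for i,(a,b) in enumerate([(-.2,1.4),(-.5,2.7),(-.7,3.9),(-.7,5.),(-.5,6.)]): k.append([4.0+.1*i,Y+a,z-b])
L['k']=k;json.dump(L,open('log.json','w'))
s=open('roll.py').read().replace("M[M[:,0]<T-1.0,0][-2]","M[M[:,0]<T-.5,0][-2]")
open('roll.py','w').write(s)
E
python3 step.py 2 | sed 's/np.float64(\([^)]*\))/\1/g'
```

```text
top 4.4 (-40.7, -42.1, 0.76) {'t': 20.2, 'Y': 74.1, 'a': -0.5, 'z': 204.6, 'Fz': 2.16, 'Fn': 1.26}
scene 4.45 (-39.9, -41.6, 0.26) {'t': 20.25, 'Y': 74.1, 'a': -0.5, 'z': 204.7, 'Fz': 2.55, 'Fn': 0.66}
fit [  6.48 -27.08 -20.11] res mm [-0.4, 0.4, -0.1, -0.4]
t 4.50 s 117.2 F 5.41 c -43.0 v -14.9
[[0, 0.0006, 0.0004, 0, 0, 0], [0, 0.0018, 0.0008, 0, 0, 0], [0, 0.0036, 0.0012, 0, 0, 0], [0, 0.0059, 0.0016, 0, 0, 0], [0, 0.0087, 0.002, 0, 0, 0]] s 127.0 c -44.1
[[0, 0.0032, 0.0006, 0, 0, 0], [0, 0.0067, 0.0011, 0, 0, 0], [0, 0.0104, 0.0017, 0, 0, 0], [0, 0.0142, 0.0022, 0, 0, 0], [0, 0.018, 0.0028, 0, 0, 0]] s 137.0 c -36.1
```

carry_out(
  commands=[
    [0, 0.0006, 0.0004, 0, 0, 0],
    [0, 0.0018, 0.0008, 0, 0, 0],
    [0, 0.0036, 0.0012, 0, 0, 0],
    [0, 0.0059, 0.0016, 0, 0, 0],
    [0, 0.0087, 0.002, 0, 0, 0],
  ],
)

```text
time: 20.75
tool_pos: [0.5806, 0.0359, 0.2029]
ee_rot: [3.142, -0.0, 0.148]
wrist_force: [-0.6, -1.7, 2.5]
width: 0.0257
finger_force: 30.0
```

carry_out(
  commands=[
    [0, 0.0032, 0.0006, 0, 0, 0],
    [0, 0.0067, 0.0011, 0, 0, 0],
    [0, 0.0104, 0.0017, 0, 0, 0],
    [0, 0.0142, 0.0022, 0, 0, 0],
    [0, 0.018, 0.0028, 0, 0, 0],
  ],
)

```text
time: 21.25
tool_pos: [0.5833, 0.018, 0.2]
ee_rot: [-3.142, -0.0, 0.148]
wrist_force: [0.3, -0.8, 2.7]
width: 0.0258
finger_force: 30.0
```

```bash
python3 step.py 2 | sed 's/np.float64(\([^)]*\))/\1/g'
```

```text
top 5.5 (-31.8, -32.7, 0.67) {'t': 21.3, 'Y': 101.8, 'a': -0.5, 'z': 199.9, 'Fz': 2.75, 'Fn': 2.99}
scene 5.55 (-29.6, -31.0, 0.23) {'t': 21.35, 'Y': 101.4, 'a': -0.5, 'z': 199.9, 'Fz': 2.71, 'Fn': 1.41}
fit [  4.49 -41.86 -23.13] res mm [-0.6, -1.1, -1.8, -2.1]
t 5.60 s 133.9 F 5.48 c -33.0 v 6.7
[[0, 0.0001, -0.0003, 0, 0, 0], [0, 0.0003, -0.0004, 0, 0, 0], [0, 0.0008, -0.0003, 0, 0, 0], [0, 0.0015, -0.0001, 0, 0, 0], [0, 0.0026, 0.0003, 0, 0, 0]] s 138.1 c -34.6
[[0, 0.0009, 0.0005, 0, 0, 0], [0, 0.0015, 0.001, 0, 0, 0], [0, 0.002, 0.0013, 0, 0, 0], [0, 0.0022, 0.0016, 0, 0, 0], [0, 0.0024, 0.0018, 0, 0, 0]] s 144.6 c -38.6
```

carry_out(
  commands=[
    [0, 0.0012, 0.0003, 0, 0, 0],
    [0, 0.0023, 0.0006, 0, 0, 0],
    [0, 0.0033, 0.0008, 0, 0, 0],
    [0, 0.0042, 0.001, 0, 0, 0],
    [0, 0.005, 0.0012, 0, 0, 0],
  ],
)

```text
time: 21.85
tool_pos: [0.5839, 0.0134, 0.1988]
ee_rot: [-3.141, 0.0, 0.148]
wrist_force: [-0.0, -1.9, 1.6]
width: 0.0258
finger_force: 30.0
```

carry_out(
  commands=[
    [0, 0.0007, 0.0002, 0, 0, 0],
    [0, 0.0013, 0.0003, 0, 0, 0],
    [0, 0.0018, 0.0004, 0, 0, 0],
    [0, 0.0022, 0.0005, 0, 0, 0],
    [0, 0.0025, 0.0006, 0, 0, 0],
  ],
)

```text
time: 22.35
tool_pos: [0.5844, 0.0109, 0.1983]
ee_rot: [-3.142, -0.0, 0.148]
wrist_force: [-0.3, -1.3, 2.8]
width: 0.026
finger_force: 30.0
```

carry_out(
  commands=[
    [0, 0, 0, 0, 0, 0],
    [0, 0, 0, 0, 0, 0],
    [0, 0, 0, 0, 0, 0],
    [0, 0, 0, 0, 0, 0],
    [0, 0, 0, 0, 0, 0],
  ],
)

```text
time: 22.85
tool_pos: [0.5843, 0.0109, 0.1983]
ee_rot: [-3.142, -0.0, 0.148]
wrist_force: [-0.1, -1.0, 2.8]
width: 0.0259
finger_force: 30.0
```

carry_out(
  commands=[
    [0, 0, 0, 0, 0, 0],
    [0, 0, 0, 0, 0, 0],
    [0, 0, 0, 0, 0, 0],
    [0, 0, 0, 0, 0, 0],
    [0, 0, 0, 0, 0, 0],
  ],
)

```text
time: 23.35
tool_pos: [0.5843, 0.0109, 0.1983]
ee_rot: [-3.141, -0.0, 0.148]
wrist_force: [0.0, -2.0, 1.7]
width: 0.0257
finger_force: 30.0
```

```bash
python3 - <<'E'
from meas import *
st=[]
for i in range(20):
    n=('top','scene')[i%2]
    m=measure((n,))[0]; s=state(); st.append((s['Fz'],s['Fn'],s['Y'],s['z']))
    if i%4<2: print(s['t'],m)
print(np.mean(st,0))
E
```

```text
23.4 {'top': (-36.3, -36.7, 0.9)}
23.45 {'scene': (-34.1, -35.7, 0.28)}
23.6 {'top': (-36.0, -36.7, 0.72)}
23.65 {'scene': (-33.9, -36.0, 0.14)}
23.8 {'top': (-35.8, -36.5, 0.86)}
23.85 {'scene': (-34.2, -35.8, 0.26)}
24.0 {'top': (-36.2, -36.7, 0.8)}
24.05 {'scene': (-34.9, -35.7, 0.25)}
24.2 {'top': (-36.2, -36.6, 0.84)}
24.25 {'scene': (-34.8, -36.0, 0.25)}
[  2.41     1.4665 108.2    198.295 ]
```

carry_out(
  commands=[
    [0, 0, 0, 0, 0, 0],
    [0, 0, 0, 0, 0, 0],
    [0, 0, 0, 0, 0, 0],
    [0, 0, 0, 0, 0, 0],
    [0, 0, 0, 0, 0, 0],
  ],
)

```text
time: 24.85
tool_pos: [0.5844, 0.011, 0.1983]
ee_rot: [-3.142, -0.0, 0.148]
wrist_force: [-0.9, -1.0, 2.4]
width: 0.0258
finger_force: 30.0
```

carry_out(
  commands=[
    [0, 0, 0, 0, 0, 0],
    [0, 0, 0, 0, 0, 0],
    [0, 0, 0, 0, 0, 0],
    [0, 0, 0, 0, 0, 0],
    [0, 0, 0, 0, 0, 0],
  ],
)

```text
time: 25.35
tool_pos: [0.5843, 0.0109, 0.1983]
ee_rot: [-3.142, -0.0, 0.148]
wrist_force: [-0.8, -1.3, 2.7]
width: 0.0258
finger_force: 30.0
```

```bash
python3 - <<'E'
from meas import *
d=snapshot('scene');cv2.imwrite('pics/s2.png',d['img'][60:320,150:450,::-1].repeat(2,0).repeat(2,1));print(state())
E
```

```text
{'t': 25.4, 'Y': 108.2, 'a': -0.5, 'z': np.float64(198.3), 'Fz': 1.95, 'Fn': 1.3}
```

View pics/s2.png

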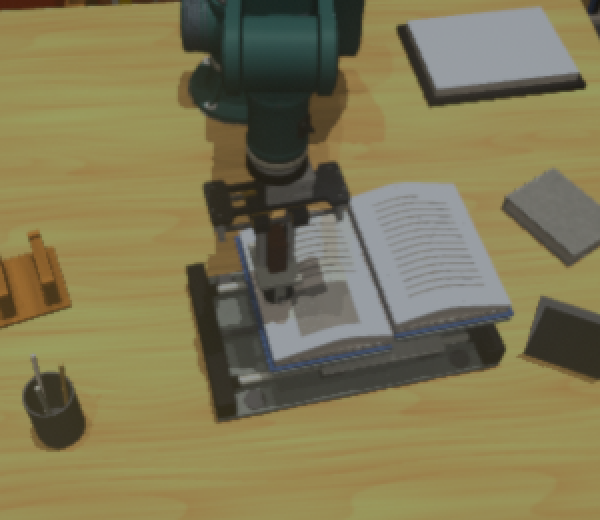

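The roller is held upright on the pressed right page near its fore-edge (crop about (277,285)). The cradle is at rest and the other objects stand where they did.

```bash
python3 -c "
from bench import *
print(close_job())"
```

```text
the job is handed in; nothing more can be done
None
```

I rolled the right-hand page in one pass and handed the job in (no verdict came back): the held roller rests about 144 mm from the gutter, pressing with about 5.5 N, with the cradle at rest.

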